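Put the glass back on the work lantern

ROBOT

A 6-joint arm with a two-finger parallel gripper is mounted at the origin on the work surface. World frame = base frame: x ahead of the robot, y to its left, z up, the work surface at z = 0. Lengths are in m, angles in rad, forces in N, time in s.
With the tool pointing down it reaches from about 0.3 to 0.875 m from the base axis. Payload 6.4 kg.
Tool frame: the origin (TCP) lies on the centre line of the jaws, within the pads' length; the fingertips stand 25 mm ahead of it and the grasp point (between the pads) lies 6 mm ahead of it; z points along the fingers, y is the line along which they close (so a half turn about z gives the same grasp; the last joint's range is limited). The gripper opens to 85 mm and grips with 20 to 120 N. Pads are 22 mm wide; open, the fingers measure 114 mm over their backs; the gripper's body (76 mm by 85 mm) begins 54 mm behind the grasp point. The pads swing forward as they close: fully open they stand 13 mm farther back than shut.
Start: joints at [-0.206, 0.181, 1.607, -0, 1.354, -0.206], TCP at [0.575, 0, 0.256] pointing down, gripper open.
Joint ranges: [-2.99, 2.99], [-0.89, 2.07], [0.3, 2.58], [-1.14, 4.28], [0, 2.63], [-3.12, 3.12]. Speed limits (rad/s): [2.57, 2.57, 3.01, 3.14, 3.14, 3.14].

INTERFACE

Orientations are given as a unit quaternion [w, x, y, z].
In Python, from bench import get_obs, camera, hand_in, spot_in gives the robot as it stands.
- The arm moves only by the shell command python3 -m jog 'ROWS'. ROWS is JSON, one flat list of numbers, 7 for each row, row after row: the shift along the tool's x, y, z in m, then the turn, a rotation vector about the tool's x, y, z in rad, then the closure, from 0 (fully open) to 1 (shut). A call has 1 to 20 rows; each row is the pose to reach, as a shift and turn from the pose commanded when the call began, along the tool's axes at that moment; what a row does not reach only later rows make up. A row lasts 1/8 s, in which the tool goes at most 62.5 mm and 10.7 degrees, less where a joint would pass 70% of its speed; a pose out of reach is approached as far as the arm can. A call with a gripper value outside its range is refused whole. The fingers move at their own pace and stop on an object; the grip force is fixed at half the most. Time passes only in rows, so rows that repeat a pose let the fingers close. It gives the time, the measured TCP pose, the force, the opening and the grip force at its end, in the units of the state.
- get_obs(): the state, without advancing time (a new reading comes with each control period).
- camera(name): name is "scene" or "side" or "wrist"; returns a dict with "frame" (400x640x3 uint8, red, green, blue), "mtx" (3x3 intrinsics, pixels), "extrinsics" (4x4, takes a point from camera to world coordinates). Camera axes: x right, y up, looking along -z (the intrinsics and any distortion apply to the point x, -y, -z); pixel columns grow to the right and rows downward; lengths in m; the calibration is good to about 2 mm. A picture is of the moment at which its call begins. There is no depth.
- hand_in(): hands the job in; it is judged then, once.
Trained networks look in a picture, given as the dict that the camera call returned (one of the last four; its "shot" number tells which), for a name from the list of things; names that differ only in an ending like _2 or _b are one class to them, and where a whole thing is asked for, a point or a joint stands for the part that bears it (a point fixed in the world has none). Each returns a list of dicts, best first, with "confidence" (0 to 1); they miss things now and then, are a little off and sometimes report something else, mostly with a low value. They report only what shows in the picture. A call takes as long as a camera call. They do not tell look-alikes from the thing itself.
- spot_in(picture, name): "xyz" ([x, y, z] in m, in world coordinates, good to about 4 mm: the middle of the surface that is visible of it).
The state is a dict: "time_s": time; "q": joint angles; "dq": joint speeds; "joint_efforts": joint torques, N m; "eef_pos": TCP position; "eef_rot": TCP orientation; "wrist_force": force on the tool from outside, world axes, zero at the start; "torque": the same for the moment, N m; "opening": opening from 0.0 (shut) to 1.0 (fully open); "grasp_force": force on a finger pad.
Only numpy, scipy, OpenCV 4.12 (cv2) and the standard library are available. Lean on these libraries where they do the work, as an engineer would, in place of code of your own. Each camera call takes 0.05 s, during which the arm holds its last target. There are 200 camera calls.

TASK

The work lantern has lost its shade: take the tall, narrow white glass tube and stand it upright in the steel rim on top of the lantern base, over the white lamp post, then let go. The glass is thin: grip it lightly (no more than 20 N from either finger), do not tip it over, and set it down softly, without dropping it or pressing it hard onto the lantern. Leave the short, wide glass and the steel parts dish where they are.

Things in the scene. Friction and masses are not known exactly. Their poses are not given: they have to be found in the camera images.
- glass: The lantern glass: a plain opal-white glass tube, open at both ends, outer diameter 54 mm, inner 47 mm, height 85 mm, about 0.12 kg, standing upright on the table. Origin: centre of its lower end; z up along the tube. It may be gripped from any side. Thin: neither finger may press it with more than 20 N; 5 to 10 N holds it.
- lantern: Lantern base, fixed: black round housing 100 mm across, 45 mm high, with a steel rim on top (inner diameter 74 mm, outer 82 mm, top edge 60 mm above the table). The flat floor inside the rim, where the glass stands, is 48 mm above the table; from its middle rises a white lamp post 16 mm thick, its top 78 mm above the table; the glass goes around it. Origin: on its axis at table height; z up.
- short_glass: A bystander: a short, wide opal-white glass ring of another lamp, outer diameter 72 mm, height 42 mm, loose on the table. Origin: centre of its underside. Leave it alone.
- dish: A bystander: a round bare steel parts dish with some nuts in it, 94 mm across, 24 mm high, without a post, loose on the table. Origin: centre of its underside. Leave it alone.
Things that resemble listed ones, but are neither listed nor needed, are in the scene too. Of the things like the lantern, leave any that is blue; of the rest the smaller one is meant. Leave any red look-alike of the glass alone.

How it is judged:
At the end, for the whole second after the job is handed in: The tall glass stands upright (within 6 degrees) and at rest on the floor inside the lantern's rim (its axis within 13 mm of the lantern's, its lower end within 4 mm of that floor's height), around the lamp post; the short glass and the dish are within 20 mm of where they began (horizontal distance between glass and lantern below 0.013 m and z of glass in the frame of lantern between 0.044 and 0.052 m and angle between glass's own z axis and vertical below 0.1 rad and linear speed of glass below 0.02 m/s and distance of each of short_glass, dish from where it was at the start of the episode below 0.02 m); the robot touches nothing.
It fails at once if the glass is gripped or pressed by the fingers too hard (more than 20 N from either finger) (contact force between the fingers and glass above 40 N).
It fails at once if the glass is pushed hard onto the lantern (contact over 25 N) (contact force between glass and lantern above 25 N).
It fails at once if the glass is dropped (falls freely from more than about 10 mm) (contact force between the fingers and glass below 0.05 N and linear speed of glass above 0.42 m/s).
It fails at once if the glass is tipped by more than 45 degrees (angle between glass's own z axis and vertical above 0.785 rad).
It fails at once if the short glass or the dish is shoved or carried away (20 mm or more) (distance of any of short_glass, dish from where it was at the start of the episode above 0.02 m).
It also fails if it takes over 43 s, if anything falls off the work surface, if the arm or the gripper's body presses on something with over 40 N, if the wrist force passes 120 N, or if a joint passes its speed limit or range.

## Working session

There is one attempt and no reset: what is moved stays moved. The work goes in short steps, Python scripts to look and compute and a shell command to move; the robot and the scene stay as the last step left them, time stands still between calls to the robot, and variables do not carry over. Pictures are saved under pics/ and viewed, at most 10 in all, crops included, and the job is handed in when it is done.

```bash
mkdir -p pics; python3 - <<'E'
from bench import *
import cv2
o=get_obs();print(o['time_s'],o['eef_pos'],o['eef_rot'],o['opening'],o['grasp_force'])
for c in ("scene","side"):
    p=camera(c);cv2.imwrite(f'pics/{c}0.png',p['frame'][:,:,::-1])
    for n in ("glass","lantern","short_glass","dish"):
        for d in spot_in(p,n):print(c,n,[round(float(v),3) for v in d['xyz']],round(d['confidence'],2))
E
```

```text
0.0 [5.74500238e-01 1.18010448e-04 2.55389126e-01] [-7.27357232e-04  7.07117557e-01  7.07095481e-01 -4.61191051e-04] 0.9990571806303695 0.0
scene glass [0.728, -0.117, 0.054] 0.84
scene glass [0.656, -0.194, 0.06] 0.59
scene lantern [0.364, 0.057, 0.048] 0.85
scene lantern [0.323, 0.311, 0.066] 0.8
scene lantern [0.488, 0.207, 0.049] 0.66
scene short_glass [0.653, 0.229, 0.023] 0.79
scene dish [0.444, -0.25, 0.012] 0.91
side glass [0.632, -0.209, 0.056] 0.77
side glass [0.705, -0.124, 0.055] 0.59
side lantern [0.279, 0.287, 0.07] 0.9
side lantern [0.33, 0.035, 0.05] 0.76
side lantern [0.461, 0.179, 0.047] 0.69
side short_glass [0.63, 0.21, 0.024] 0.91
side dish [0.455, -0.243, 0.006] 0.57
```

View pics/scene0.png

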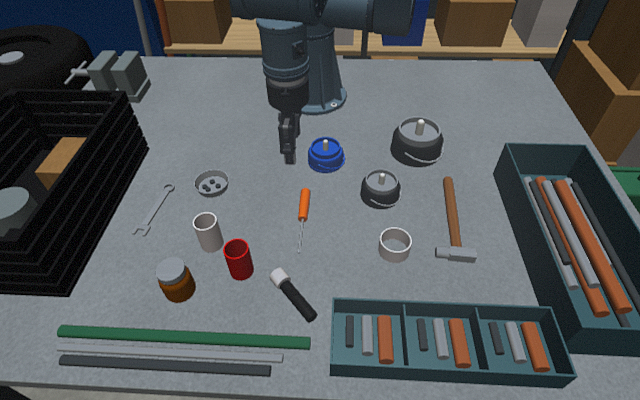

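View pics/side0.png

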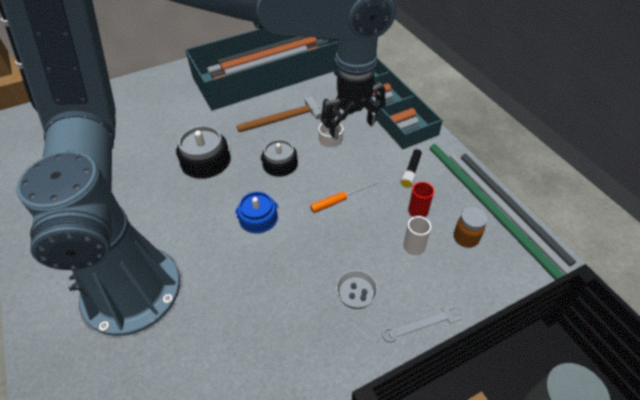

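The scene view shows the white glass at (208,232), the red one at (239,259), the small black lantern at (380,188), the blue one at (326,155) and the big black one at (417,140). The side view shows the glass at (418,236) and the small lantern at (279,157).

```bash
cat > h.py <<'E'
import numpy as np,cv2
from bench import *
def ray(p,u,v):
    K=np.array(p['mtx']);E=np.array(p['extrinsics'])
    d=np.linalg.inv(K)@[u,v,1];d=E[:3,:3]@[d[0],-d[1],-d[2]]
    return E[:3,3],d
def onz(p,u,v,z):
    o,d=ray(p,u,v);return (o+d*(z-o[2])/d[2]).round(4)
def pix(p,X):
    K=np.array(p['mtx']);E=np.array(p['extrinsics'])
    c=E[:3,:3].T@(np.array(X)-E[:3,3]);q=K@[c[0],-c[1],-c[2]];return q[:2]/q[2]
E
python3 - <<'E'
from h import *
for c,g,l,r in (("scene",(206,217.5),(381,175.5),(237,244)),("side",(418,223),(278.5,147),(422,188))):
    p=camera(c);print(c,[k for k in p],'glass',onz(p,*g,.085),'post',onz(p,*l,.078),'red',onz(p,*r,.085))
p=camera("wrist");print(np.array(p['extrinsics']).round(3),p['mtx'])
E
```

```text
scene ['frame', 'mtx', 'extrinsics', 'shot'] glass [ 0.637  -0.1987  0.085 ] post [0.4755 0.2026 0.078 ] red [ 0.7071 -0.1137  0.085 ]
side ['frame', 'mtx', 'extrinsics', 'shot'] glass [ 0.644  -0.1964  0.085 ] post [0.4641 0.1916 0.078 ] red [ 0.7143 -0.1127  0.085 ]
[[ 1.     0.001  0.     0.576]
 [-0.001  0.96   0.279  0.07 ]
 [-0.    -0.279  0.96   0.373]
 [ 0.     0.     0.     1.   ]] [[282.26762364   0.         318.13540282]
 [  0.         282.26762364 200.23540012]
 [  0.           0.           1.        ]]
```

```bash
python3 -m jog '[-0.05,0.016,0.01,0,0,0.175,0, -0.1,0.033,0.02,0,0,0.35,0, -0.15,0.05,0.03,0,0,0.525,0, -0.198,0.066,0.035,0,0,0.7,0, -0.198,0.066,0.035,0,0,0.7,0, -0.198,0.066,0.035,0,0,0.7,0]'
python3 - <<'E'
from h import *
p=camera("wrist");cv2.imwrite('pics/w1.png',p['frame'][:,:,::-1])
for z in (0,.085):print(pix(p,[.64,-.1975,z]))
for d in spot_in(p,"glass"):print(d['xyz'],d['confidence'])
E
```

```text
time_s: 1.4
eef_pos: [0.6407, -0.1977, 0.221]
eef_rot: [-0.001, 0.907, 0.422, -0.0]
wrist_force: [0.2, -0.2, 0.3]
opening: 0.999
grasp_force: 0.0
[316.95632593 179.09770085]
[316.55646582 197.94704006]
[0.6379, -0.211, 0.0616] 0.88
[0.7272, -0.1063, 0.0741] 0.63
```

View pics/w1.png

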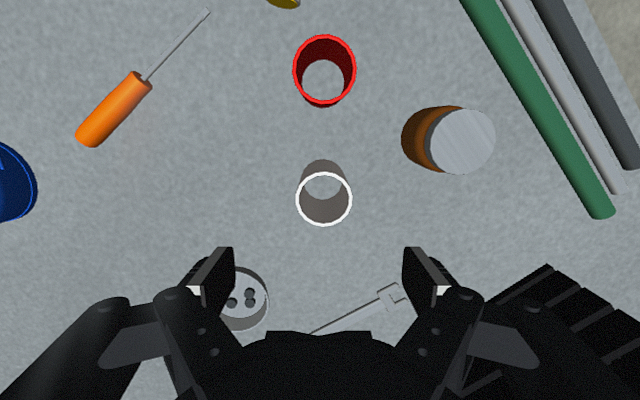

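The wrist view shows the glass rim centred at about (323,198), with the fingers centred at column 318 and nothing in their way. The grasp needs a few mm of shift along tool y.

```bash
python3 - <<'E'
from h import *
p=camera("wrist")
g=(p['frame'].min(2)>200).astype(np.uint8)
g[:, :280]=0;g[:,370:]=0;g[240:]=0;g[:150]=0
c=max(cv2.findContours(g,cv2.RETR_EXTERNAL,cv2.CHAIN_APPROX_NONE)[0],key=cv2.contourArea)
e=cv2.fitEllipse(c);print(e)
X=onz(p,*e[0],.085);o=get_obs();
from scipy.spatial.transform import Rotation as R
q=o['eef_rot'];r=R.from_quat([q[1],q[2],q[3],q[0]])
print(X,o['eef_pos'],r.inv().apply(X-o['eef_pos']))
E
```

```text
((323.868408203125, 199.5602264404297), (53.1910514831543, 55.72515869140625), 86.71658325195312)
[ 0.6444 -0.2023  0.085 ] [ 0.64101713 -0.19656727  0.22169383] [-0.00224909  0.00625511  0.13669428]
```

```bash
python3 -m jog '[-0.002,0.006,0.03,0,0,0,0, -0.002,0.006,0.07,0,0,0,0, -0.002,0.006,0.11,0,0,0,0, -0.002,0.006,0.14,0,0,0,0, -0.002,0.006,0.157,0,0,0,0, -0.002,0.006,0.157,0,0,0,0.15, -0.002,0.006,0.157,0,0,0,0.25, -0.002,0.006,0.157,0,0,0,0.28]'
python3 - <<'E'
from h import *
p=camera("wrist");cv2.imwrite('pics/w2.png',p['frame'][:,:,::-1])
E
```

```text
time_s: 2.55
eef_pos: [0.6454, -0.2038, 0.0662]
eef_rot: [0.001, 0.907, 0.422, 0.001]
wrist_force: [0.2, 0.0, 0.1]
opening: 0.725
grasp_force: 0.0
```

View pics/w2.png

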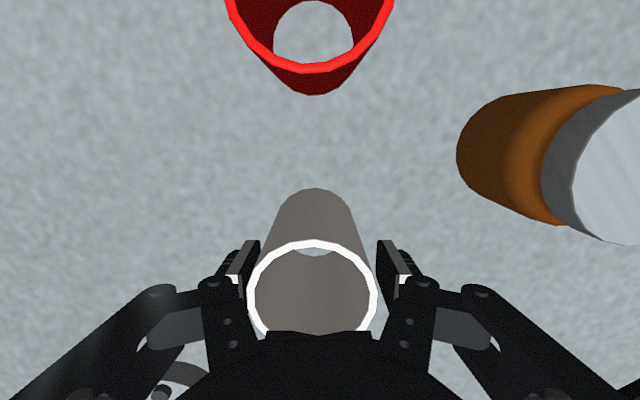

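The glass (centre column ~313) is between the pads (centre ~318), so I shift −2 mm in y and close gently.

```bash
python3 -m jog '[0,-0.0015,0,0,0,0,0.3, 0,-0.0015,0,0,0,0,0.32, 0,-0.0015,0,0,0,0,0.33,0,-0.0015,0,0,0,0,0.34]'; python3 -m jog '[0,0,0,0,0,0,0.35]';python3 -m jog '[0,0,0,0,0,0,0.355]'; python3 -m jog '[0,0,0,0,0,0,0.36]'
```

```text
time_s: 3.1
eef_pos: [0.6432, -0.2024, 0.0643]
eef_rot: [-0.0, 0.907, 0.422, -0.0]
wrist_force: [0.3, -0.3, 0.0]
opening: 0.66
grasp_force: 0.0
time_s: 3.22
eef_pos: [0.6431, -0.2024, 0.0642]
eef_rot: [-0.0, 0.907, 0.422, -0.0]
wrist_force: [0.6, -0.1, 0.6]
opening: 0.653
grasp_force: 0.0
time_s: 3.35
eef_pos: [0.6431, -0.2024, 0.0642]
eef_rot: [-0.0, 0.907, 0.422, -0.0]
wrist_force: [0.4, 0.3, 0.8]
opening: 0.643
grasp_force: 1.9
time_s: 3.48
eef_pos: [0.6432, -0.2024, 0.0644]
eef_rot: [-0.0, 0.907, 0.422, -0.0]
wrist_force: [-0.1, 0.0, 0.4]
opening: 0.642
grasp_force: 8.9
```

```bash
python3 -m jog '[0,0,0,0,0,0,0.36]'; python3 -m jog '[0,0,-0.005,0,0,0,0.36,0,0,-0.01,0,0,0,0.36,0,0,-0.02,0,0,0,0.36,0,0,-0.02,0,0,0,0.36]'
```

```text
time_s: 3.6
eef_pos: [0.6431, -0.2024, 0.0643]
eef_rot: [-0.0, 0.907, 0.422, -0.0]
wrist_force: [-0.3, 1.0, 1.0]
opening: 0.644
grasp_force: 8.9
time_s: 4.1
eef_pos: [0.6441, -0.2029, 0.0859]
eef_rot: [0.001, 0.907, 0.422, 0.001]
wrist_force: [-0.9, -0.2, -1.0]
opening: 0.644
grasp_force: 9.0
```

Lifted; grip 9 N. Now up and across, stopping 70 mm short so that the wrist camera looks on the lantern.

```bash
python3 -m jog '[0,0,-0.02,0,0,0,0.36, 0,0,-0.045,0,0,0,0.36, 0.005,-0.01,-0.07,0,0,0,0.36, 0.012,-0.035,-0.09,0,0,0,0.36, 0.025,-0.07,-0.105,0,0,0,0.36, 0.035,-0.11,-0.11,0,0,0,0.36, 0.048,-0.15,-0.11,0,0,0,0.36, 0.062,-0.19,-0.11,0,0,0,0.36, 0.075,-0.23,-0.11,0,0,0,0.36, 0.088,-0.27,-0.11,0,0,0,0.36, 0.1,-0.31,-0.11,0,0,0,0.36, 0.113,-0.35,-0.11,0,0,0,0.36, 0.12,-0.375,-0.11,0,0,0,0.36, 0.125,-0.39,-0.11,0,0,0,0.36, 0.125,-0.39,-0.11,0,0,0,0.36, 0.125,-0.39,-0.11,0,0,0,0.36]'
python3 - <<'E'
from h import *
p=camera("wrist");cv2.imwrite('pics/w3.png',p['frame'][:,:,::-1])
print(pix(p,[.47,.197,.078]),pix(p,[.47,.197,.06]))
for d in spot_in(p,"lantern"):print(d['xyz'],d['confidence'],pix(p,d['xyz']))
E
```

```text
time_s: 6.1
eef_pos: [0.4261, 0.1439, 0.1947]
eef_rot: [0.0, 0.907, 0.422, 0.0]
wrist_force: [1.0, 0.1, -1.4]
opening: 0.639
grasp_force: 9.1
[315.90599635 120.844767  ] [316.03272268 120.67601683]
[0.4706, 0.2063, 0.05] 0.9 [309.81430432 111.79472473]
[0.3091, 0.3056, 0.0659] 0.6 [ 91.01656703 145.99774459]
[0.3763, 0.0853, 0.0197] 0.5 [316.93070107 253.39506758]
[0.6156, 0.2004, 0.0133] 0.32 [434.29565447  11.5641403 ]
```

View pics/w3.png

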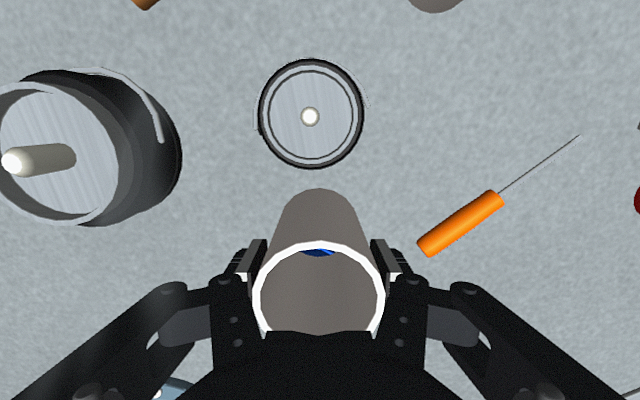

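The small lantern is at (310,117) with the post centred in its rim, and the held glass's rim is around (319,300). Computing the remaining offset, using the same picture for both.

```bash
python3 - <<'E'
from h import *
from scipy.optimize import least_squares
from scipy.spatial.transform import Rotation as R
p=camera("wrist");o=get_obs();T=np.array(o['eef_pos']);q=o['eef_rot'];r=R.from_quat([q[1],q[2],q[3],q[0]])
f=p['frame'];g=(f.min(2)>190).astype(np.uint8)
post=g.copy();post[:,:295]=0;post[:,325:]=0;post[135:]=0;post[:100]=0
m=cv2.moments(post,True);P=(m['m10']/m['m00'],m['m01']/m['m00'])
X1=onz(p,*P,.078)
k=g.copy();k[:235]=0;k[330:]=0;k[:,:245]=0;k[:,395:]=0
# keep white (neutral) outermost pixel by column; upper outer arc
pts=[]
for u in range(262,378):
    v=np.flatnonzero(k[:300,u])
    if len(v):pts.append((u,v[0]))
zr=T[2]+.085-.0643
W=np.array([onz(p,*a,zr)[:2] for a in pts])
s=least_squares(lambda c:np.hypot(*(W-c).T)-.027,T[:2],loss='soft_l1',f_scale=.0005)
C=np.array([*s.x,zr]);print('post px',P,X1,'glass',C,'TCP',T,'rms',np.sqrt(np.mean(s.fun**2)))
print('tool post-glass',r.inv().apply(X1-C),'post-TCP',r.inv().apply(X1-T))
E
```

```text
post px (309.15822784810126, 115.63924050632912) [0.4684 0.2033 0.078 ] glass [0.42654164 0.1431207  0.21501238] TCP [0.42592361 0.14374568 0.19431238] rms 0.0001851696521732248
tool post-glass [ 0.072997   -0.00685583  0.13700547] post-TCP [ 0.07291643 -0.00597845  0.11630556]
```

```bash
python3 -m jog '[0.025,-0.002,0,0,0,0,0.36, 0.055,-0.005,0,0,0,0,0.36, 0.073,-0.0065,0,0,0,0,0.36, 0.073,-0.0065,0.01,0,0,0,0.36, 0.073,-0.0065,0.025,0,0,0,0.36, 0.073,-0.0065,0.035,0,0,0,0.36, 0.073,-0.0065,0.035,0,0,0,0.36]'
python3 - <<'E'
from h import *
import cv2
a=camera("scene");b=camera("side")
A=cv2.resize(a['frame'][90:240,300:460],None,fx=3,fy=3,interpolation=2)
B=cv2.resize(b['frame'][80:230,200:306],None,fx=3,fy=3,interpolation=2)
cv2.imwrite('pics/s4.png',np.hstack([A,B])[:,:,::-1])
E
```

```text
time_s: 7.12
eef_pos: [0.4663, 0.2038, 0.1578]
eef_rot: [-0.0, 0.907, 0.422, -0.001]
wrist_force: [-0.2, -0.7, -0.8]
opening: 0.646
grasp_force: 9.1
```

View pics/s4.png

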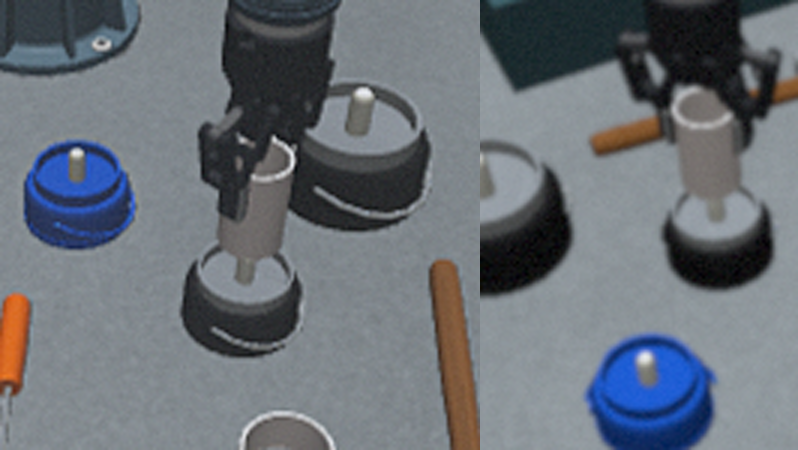

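Both views show the glass above the post, its axis extrapolating onto the post foot within a couple of mm. Lowering.

```bash
python3 -m jog '[0,0,0.008,0,0,0,0.36,0,0,0.018,0,0,0,0.36,0,0,0.028,0,0,0,0.36,0,0,0.036,0,0,0,0.36,0,0,0.041,0,0,0,0.36,0,0,0.041,0,0,0,0.36]'; python3 -m jog '[0,0,0.001,0,0,0,0.36,0,0,0.002,0,0,0,0.36]'; python3 -m jog '[0,0,0.001,0,0,0,0.36,0,0,0.001,0,0,0,0.36]'
```

```text
time_s: 7.98
eef_pos: [0.4672, 0.2044, 0.1178]
eef_rot: [-0.0, 0.907, 0.422, -0.0]
wrist_force: [-0.1, 0.3, -0.7]
opening: 0.645
grasp_force: 9.1
time_s: 8.22
eef_pos: [0.4677, 0.2045, 0.1166]
eef_rot: [0.0, 0.907, 0.422, 0.0]
wrist_force: [0.6, -0.3, -1.9]
opening: 0.639
grasp_force: 9.1
time_s: 8.48
eef_pos: [0.4675, 0.2045, 0.1153]
eef_rot: [-0.0, 0.907, 0.422, 0.0]
wrist_force: [0.7, 0.2, -1.4]
opening: 0.643
grasp_force: 9.1
```

Expected contact is at TCP z ≈ 0.112.

```bash
for i in 1 2 3; do python3 -m jog '[0,0,0.001,0,0,0,0.36,0,0,0.001,0,0,0,0.36]'|egrep 'pos|wrist|grasp'; done
```

```text
eef_pos: [0.4674, 0.2044, 0.1142]
wrist_force: [0.6, 0.3, -1.3]
grasp_force: 9.1
eef_pos: [0.4674, 0.2044, 0.1132]
wrist_force: [-0.9, 0.1, -1.4]
grasp_force: 9.1
eef_pos: [0.4675, 0.2045, 0.1123]
wrist_force: [0.5, -0.2, -0.5]
grasp_force: 9.1
```

```bash
python3 -m jog '[0,0,0.0005,0,0,0,0.36,0,0,0.0005,0,0,0,0.36]'|egrep 'pos|wrist|grasp'; python3 -m jog '[0,0,0,0,0,0,0.36]'|egrep 'wrist'
```

```text
eef_pos: [0.4676, 0.2045, 0.1123]
wrist_force: [-1.6, -1.5, 5.7]
grasp_force: 9.4
wrist_force: [-2.5, -0.8, 5.3]
```

Contact at 5–6 N; release.

```bash
python3 -m jog '[0,0,-0.0003,0,0,0,0.355,0,0,-0.0003,0,0,0,0.345,0,0,-0.0003,0,0,0,0.32,0,0,-0.0003,0,0,0,0.25,0,0,-0.0003,0,0,0,0.15,0,0,-0.0003,0,0,0,0.05,0,0,-0.0003,0,0,0,0.05]'; python3 -m jog '[0,0,-0.015,0,0,0,0.05,0,0,-0.04,0,0,0,0.05,0,0,-0.07,0,0,0,0.05,0,0,-0.1,0,0,0,0.05,-0.05,0,-0.11,0,0,0,0.05,-0.09,0,-0.11,0,0,0,0.05,-0.09,0,-0.11,0,0,0,0.05]'
python3 - <<'E'
from h import *
a=camera("scene");b=camera("side");w=camera("wrist")
A=cv2.resize(a['frame'][110:240,300:460],None,fx=2.5,fy=2.5,interpolation=2)
B=cv2.resize(b['frame'][80:210,200:310],None,fx=2.5,fy=2.5,interpolation=2)
C=cv2.resize(w['frame'],(675,422))[:270]
cv2.imwrite('pics/s5.png',np.vstack([np.hstack([A,B]),C])[:,:,::-1])
for d in spot_in(a,"dish")+spot_in(a,"short_glass"):print(d)
E
```

```text
time_s: 10.48
eef_pos: [0.4675, 0.2045, 0.1121]
eef_rot: [0.0, 0.907, 0.422, 0.0]
wrist_force: [0.2, 0.8, -0.2]
opening: 0.946
grasp_force: 0.0
time_s: 11.35
eef_pos: [0.4085, 0.1346, 0.2231]
eef_rot: [0.0, 0.907, 0.421, 0.001]
wrist_force: [0.4, 0.8, 0.6]
opening: 0.949
grasp_force: 0.0
{'xyz': [0.6539, 0.2278, 0.0235], 'confidence': 0.93}
```

View pics/s5.png

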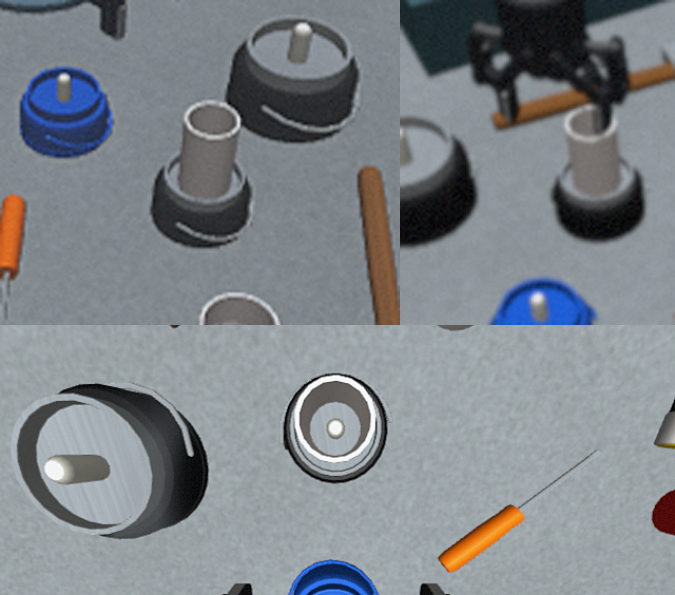

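The picture shows the glass standing upright inside the rim, around the post at (336,429), with the gripper clear.

```bash
python3 -c "
from bench import *
print(hand_in())"
```

```text
the job is handed in; nothing more can be done
None
```

The tall white glass now stands upright in the small black lantern's rim, around the lamp post. I let it go and handed the job in at about 11.5 s; `hand_in()` returned no verdict.

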